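# Pack and lock a gift tube of chocolate rounds on the filling rail

### The job

Push the carrier with the empty clear tube along its rail to the first station until it clicks in, then drop every chocolate round on the table into the tube and, with the tamper, press the stack down firmly until the snug cork disc under it is fully home on the tube's floor. Stand the tamper upright back in its white dish, push the filled carrier on to the second station until it clicks in and lock it there by sliding the flat lock blade from its wooden rack down into the carrier's slot until its shoulders rest on the block. Leave the other kitchen things where they are.

Things in the scene. Friction and masses are not known exactly. Their poses are not given: they have to be found in the camera images.
- rail: Fixed aluminium filling rail, base 230 (x) by 360 (y) mm. Origin: at table height under the tube's axis at carrier joint 0; the carrier slides along the rail's +y (roughly the robot's left). Two white pointers on the far (+x) edge mark the stations. A cream labelling unit 55 x 90 mm, 140 mm high with the paper roll on top, stands beyond the second station, its centre 115 mm from the tube's path.
- station1 (a point): First station (the pointer nearer the carrier's start): where point tube_floor is when the carrier sits in the first detent, 70 mm along the rail.
- station2 (a point): Second station (at the labelling unit): where point tube_floor is when the carrier sits in the second detent, 170 mm along the rail.
- carrier (a joint): Slide of the carrier along the rail's +y, m, 0 to 0.19; detents (sprung balls) at 0.07 and 0.17 catch it within about 3 mm; it starts short of the first. 2 N slides it, about 7 N pushes it into or out of a detent. Steel plate 100 x 100 x 12 mm, top 34 mm above the table, a 40 mm wide arm with the push handle on the robot's side, a white tab at the far edge that meets the pointers.
- handle_top (a point): Top centre of the carrier's push handle: a black upright post 20 mm in diameter and 55 mm high on the carrier's arm, top 89 mm above the table, 105 mm from the tube's axis towards the robot (rail -x). It can be pinched from above.
- tube_floor (a point): Centre of the tube's floor (the carrier plate's top, 34 mm above the table). z up, axes along the rail's. The clear tube is fixed upright on the carrier: outside 68 mm, bore 62 mm, 138 mm high, slightly flared at the rim.
- tube_rim (a point): Centre of the tube's mouth, 138 mm above tube_floor, 172 mm above the table.
- cork (a joint): Travel of the cork disc down the tube, m: starts within 8 mm of 0 (at 0 its top face is 52 mm above the tube's floor) and reads 0.044 when home on the floor (top face 8 mm above it). Stiff: about 12 N moves it and it stays where left; the rounds' weight does not move it, though their drop may by some mm.
- cork_top (a point): Centre of the top face of the cork disc, 58 mm in diameter and 8 mm thick, snug in the tube.
- tamper: Tamper standing on its foot in the white dish, 280 g: steel foot 52 mm wide and 14 mm thick, shaft 20 mm, wooden grip 25 mm in diameter from 108 to 152 mm (the top) above the foot's underside, over a collar (36 mm wide, 102 to 108 mm). Origin: centre of the foot's underside; z along the shaft towards the grip.
- lock_slot (a point): Centre of the mouth of the lock slot, top of a low steel block on the carrier's arm 46 mm above the table, 65 mm to the rail's +y of the handle. Slot 56 mm along the rail's x by 10 mm along its y; under it at the second station two lugs on the rail (10 mm high, gap 11 mm) take the blade's tip.
- blade: Lock blade standing upright in the wooden rack, 150 g: flat steel blade 50 mm wide (its x), 6 mm thick (its y), 34 mm long with a thinner tip, below a beech head 66 mm (x) by 16 mm (y) and 50 mm high, whose underside is the shoulders. Origin: centre of the blade's lower end; z up to the head, 84 mm in all. Fully in, its origin is 34 mm below lock_slot.
- rack: Fixed dark wooden rack block 72 x 26 mm, 40 mm high on a foot 100 x 50 mm, holding the blade in a slot like the carrier's, with the blade's shoulders on its top. Origin: centre of its underside; slot along its x.
- dish: Fixed shallow white ceramic dish for the tamper: outside 88 mm, inside 80 mm, floor 4 mm and rim 12 mm above the table. Origin: centre of its underside.
- round1: Plain solid chocolate round, an upright cylinder 56 mm in diameter and 34 mm high, about 100 g. Origin: centre of its underside; z along its axis. Two or three of these lie on the table; an absent one reads None from the start.
- round2: Plain solid chocolate round, an upright cylinder 56 mm in diameter and 34 mm high, about 100 g. Origin: centre of its underside; z along its axis. Two or three of these lie on the table; an absent one reads None from the start.
- round3: Plain solid chocolate round, an upright cylinder 56 mm in diameter and 34 mm high, about 100 g. Origin: centre of its underside; z along its axis. Two or three of these lie on the table; an absent one reads None from the start.
There are look-alikes about, which are no part of the job. What is shaped like the round1 but red or yellow is not meant.

How it is judged:
By the outcome, as a careful person would: the job done as asked, in the order asked, and still so for the second after the job is handed in, with the robot touching nothing.
Of round1, round2, round3 only 2 to 3 are there at a start; the rules pass over those that are not, and their reading is None.
At some moment in a run one of round1, round2, round3 may be knocked a few centimetres aside while the robot is not near it.
It also fails if it takes over 192 s, if anything falls off the work surface, if the arm or the gripper's body presses on something with over 40 N, if the wrist force passes 120 N, or if a joint passes its speed limit or range.

### The arm

A 6-joint arm with a two-finger parallel gripper is mounted at the origin on the work surface. World frame = base frame: x ahead of the robot, y to its left, z up, the work surface at z = 0. Lengths are in m, angles in rad, forces in N, time in s.
With the tool pointing down it reaches from about 0.35 to 0.775 m from the base axis. Payload 7.3 kg.
Tool frame: the origin (TCP) lies at the very end of the fingers, on their centre line; the grasp point (between the pads) lies 19 mm behind it; z points along the fingers, y is the direction in which the jaws open and shut (so a half turn about z gives the same grasp; the last joint's range is limited). The gripper opens to 92 mm and grips with 3 to 60 N. Pads are 19 mm wide; open, the fingers measure 130 mm over their backs; the gripper's body (75 mm by 190 mm) begins 47 mm behind the grasp point.
Start: joints at [-1.425, 0.342, 1.524, -0, 1.275, -0.146], TCP at [0.151, -0.503, 0.227] pointing down, gripper open.
Joint ranges: [-2.53, 2.53], [-0.77, 2.02], [0.04, 2.7], [-1, 4.14], [0.28, 2.66], [-3.11, 3.11]. Speed limits (rad/s): [2.57, 2.57, 3.14, 3.14, 3.14, 3.14].

### API

Orientations are given as [roll, pitch, yaw] about the fixed x, y, z axes, in that order (R = Rz(yaw) Ry(pitch) Rx(roll)).
In Python, from cell import observe, read_camera, camera_info, hand_in gives the robot as it stands.
- The arm moves only by the tool jog_arm, never from a script. Its argument "rows" is one flat list of numbers, 5 for each row, row after row: the finger opening in mm, from 0 to 91.8, then the shift along the tool's x, y, z in mm, then the turn about the tool's z in degrees. In form: [gripper, tx, ty, tz, roll, gripper, tx, ty, tz, roll, ...]. A call has 1 to 20 rows; each row shifts and turns the commanded pose from where the row before left it, along the tool's axes as they then stand; what a row does not reach is not made up. A row lasts 1/10 s, in which the tool goes at most 50 mm and 8.59 degrees, less where a joint would pass 70% of its speed; a pose out of reach is approached as far as the arm can. A call with a gripper value outside its range is refused whole. The fingers move at their own pace and stop on an object; "grip_force" is the grip in N (left out, the last holds). Time passes only in rows, so rows that do not move let the fingers close. It gives the time, the measured TCP pose, the force and the opening at its end, in the units of the state.
- observe(): the state, without advancing time (a new reading comes with each control period).
- read_camera(name): name is "side" or "top"; returns (picture, depth): 480x640x3 uint8, red, green, blue; 480x640 float32, m along the optical axis (not along the pixel's ray), 0 where there is no reading.
- camera_info(name): a dict with "fx", "fy", "cx", "cy" (pixels), "distortion" ([k1, k2, p1, p2, k3] as OpenCV has them; the pictures are not rectified), "extrinsics" (4x4, takes a point from camera to world coordinates). Camera axes: x right, y up, looking along -z (the intrinsics and any distortion apply to the point x, -y, -z); pixel columns grow to the right and rows downward; lengths in m; the calibration is good to about 2 mm. A picture is of the moment at which its call begins. camera_info takes no time and is no camera call.
- hand_in(): hands the job in, once; it reports no verdict.
The state is a dict: "time": time; "qpos": joint angles; "qvel": joint speeds; "joint_efforts": joint torques, N m; "tool_pos": TCP position; "tool_rot": TCP orientation; "contact_force": force on the tool from outside, world axes, zero at the start; "torque": the same for the moment, N m; "opening": finger opening in m.
Only numpy, scipy, OpenCV 4.12 (cv2) and the standard library are available. Lean on these libraries where they do the work, as an engineer would, in place of code of your own. Each camera call takes 0.05 s, during which the arm holds its last target. There are 200 camera calls.

## Working session

There is one attempt and no reset: what is moved stays moved. The work goes in short steps, Python scripts to look and compute and a tool call to move; the robot and the scene stay as the last step left them, time stands still between calls to the robot, and variables do not carry over. Pictures are saved under pics/ and viewed, about 12 in all and at most 16, crops included, and the job is handed in when it is done.

Besides the shell and the picture viewer there is one more tool, called after "Emit:" as name(argument=value, ...) on one line, values as JSON. jog_arm: Moves the arm, as the interface text tells. Its arguments: {"type":"object","properties":{"rows":{"type":"array","items":{"type":"number"}},"grip_force":{"type":"number"}},"required":["rows"]}

```bash
mkdir -p pics; ls; cat > h.py <<'E'
import numpy as np, cv2
from cell import *
def cam(n):
    i=camera_info(n); K=np.array([[i['fx'],0,i['cx']],[0,i['fy'],i['cy']],[0,0,1.]]); return K,np.array(i['distortion'],float),np.array(i['extrinsics'],float)
def ray(n,u,v):
    K,D,T=cam(n); p=cv2.undistortPoints(np.array([[[u,v]]],float),K,D)[0,0]
    return T[:3,3],T[:3,:3]@np.array([p[0],-p[1],-1.])
def onz(n,u,v,z):
    o,d=ray(n,u,v); return o+d*(z-o[2])/d[2]
def pix(n,P):
    K,D,T=cam(n); c=(np.asarray(P,float).reshape(-1,3)-T[:3,3])@T[:3,:3]; c=c*[1,-1,-1]
    return cv2.projectPoints(c.reshape(-1,1,3),np.zeros(3),np.zeros(3),K,D)[0].reshape(-1,2)
def cloud(n,dep):
    K,D,T=cam(n); v,u=np.mgrid[0:480,0:640]
    p=cv2.undistortPoints(np.stack([u,v],-1).reshape(-1,1,2).astype(float),K,D).reshape(480,640,2)
    c=np.stack([p[...,0]*dep,-p[...,1]*dep,-dep],-1); return c@T[:3,:3].T+T[:3,3]
def snap(n,f=None):
    im,d=read_camera(n)
    if f: cv2.imwrite('pics/'+f,im[...,::-1])
    return im,d
E
python3 - <<'E'
from h import *
for n in('top','side'):
    im,d=snap(n,n+'0.png'); np.savez(n+'0.npz',im=im,d=d); K,D,T=cam(n); print(n,K[0,0],D,T.round(3).tolist())
print(observe())
E
```

```text
pics
top 492.5698790723062 [-0.08232998  0.          0.          0.          0.        ] [[-0.007, 0.992, -0.129, 0.393], [-1.0, -0.006, 0.002, -0.016], [0.001, 0.129, 0.992, 1.258], [0.0, 0.0, 0.0, 1.0]]
side 473.9434202102499 [-0.12967099  0.          0.          0.          0.        ] [[-0.9, 0.31, -0.308, 0.207], [-0.436, -0.607, 0.664, 0.702], [0.019, 0.732, 0.681, 0.858], [0.0, 0.0, 0.0, 1.0]]
{'time': 0.1, 'qpos': array([-1.42501443e+00,  3.42651452e-01,  1.52491021e+00, -1.86254033e-05,
        1.27538292e+00, -1.46016104e-01]), 'qvel': array([-0.00114273, -0.0012846 , -0.00251082, -0.0006164 , -0.00012381,
        0.00087809]), 'joint_efforts': array([ 1.21019631e-03, -4.32003701e+01, -2.44695532e+01,  7.19132437e-02,
        5.26160456e-02, -6.17665091e-05]), 'tool_pos': array([ 0.15098502, -0.50245134,  0.22611922]), 'tool_rot': array([-3.14025252e+00, -1.79081116e-04,  2.91803310e-01]), 'contact_force': array([0.39408957, 0.03030294, 0.8316058 ]), 'torque': array([ 0.01430892, -0.03391047,  0.01028501]), 'opening': 0.09185426445017017}
```

View pics/top0.png

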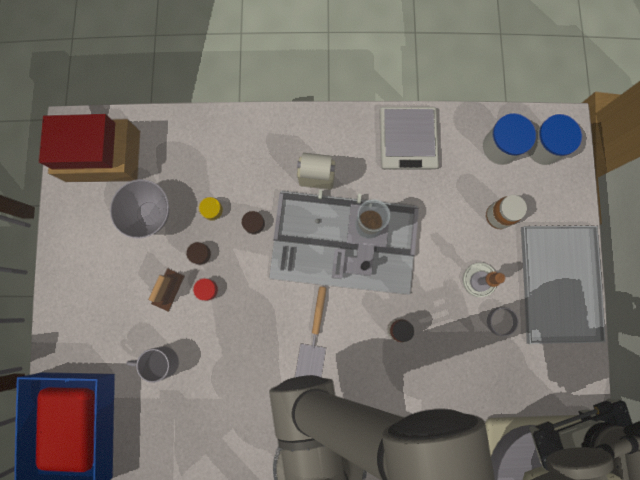

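View pics/side0.png

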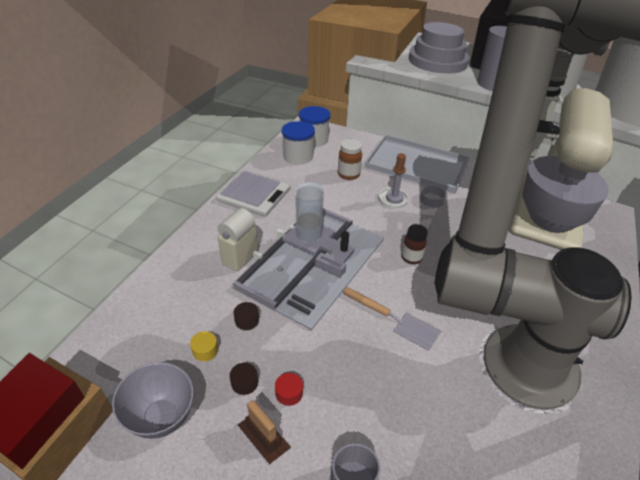

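The top view shows the rail at about (345,240), with the tube at (373,217) and the handle at (366,265). The two brown rounds are at (253,222) and (198,253); (402,330) is a labelled jar. The tamper and dish are at (485,280), and the rack with the blade is at (166,290).

```bash
python3 - <<'E'
from h import *
z=np.load('top0.npz'); im,d=z['im'],z['d']; P=cloud('top',d)
a=cv2.resize(im[185:300,262:428],(800,554),interpolation=cv2.INTER_CUBIC); 
b=cv2.resize(im[265:315,140:190],(300,300),interpolation=cv2.INTER_CUBIC)
c=cv2.resize(im[255:305,457:517],(360,300),interpolation=cv2.INTER_CUBIC)
s=np.zeros((600,800,3),np.uint8); s[:]=0
s[:300]=cv2.resize(im[188:298,265:425],(800,550),interpolation=cv2.INTER_CUBIC)[:300]
cv2.imwrite('pics/rail.png',a[...,::-1])
s=np.zeros((300,660,3),np.uint8); s[:,:300]=b; s[:,300:]=c; cv2.imwrite('pics/bt.png',s[...,::-1])
hsv=cv2.cvtColor(im,cv2.COLOR_RGB2HSV)
for nm,(u,v) in dict(r1=(253,222),r2=(198,253),jar=(402,330),yel=(210,208),red=(205,289),handle=(366,265),tube=(373,217),blade=(166,287),grip=(496,279)).items():
    print(nm,P[v,u].round(4),hsv[v,u])
# rounds: dark blob with height 25-45mm
m=((P[...,2]>.027)&(P[...,2]<.042)&(im.max(2)<80)).astype(np.uint8)
n,l,st,ce=cv2.connectedComponentsWithStats(m)
for i in range(1,n):
    if st[i,4]>100: print('dark',st[i],ce[i],onz('top',*ce[i],.034).round(4), np.median(P[l==i],0).round(4))
# side check
for q in [(246,316),(244,378),(414,231)]:
    zs=np.load('side0.npz'); print('side',cloud('side',zs['d'])[q[1],q[0]].round(4))
E
```

```text
r1 [0.609  0.1635 0.0397] [11 81 66]
r2 [0.532  0.3022 0.0344] [ 9 90 68]
jar [ 0.3407 -0.1962  0.0931] [160  15  51]
yel [0.6469 0.2746 0.0342] [ 25 238 168]
red [0.4417 0.2824 0.0341] [  1 181 161]
handle [ 0.4949 -0.1148  0.0844] [ 0 19 53]
tube [ 0.6111 -0.1336  0.0862] [16 93 77]
blade [0.4464 0.3778 0.0446] [17 90 85]
grip [ 0.4545 -0.4022  0.1582] [ 13 138 129]
dark [131 127   6  52 128] [133.8671875 153.0390625] [0.7953 0.48   0.034 ] [0.7924 0.4797 0.0341]
dark [242 212  22  22 365] [252.50684932 221.75616438] [0.6106 0.1656 0.034 ] [0.6102 0.1651 0.0342]
dark [187 242  21  22 352] [197.32954545 252.79829545] [0.5325 0.304  0.034 ] [0.5321 0.3037 0.0341]
dark [106 376   5  57 150] [107.88666667 404.15333333] [0.1581 0.5208 0.034 ] [0.1569 0.5206 0.0349]
dark [ 29 380  58 100 410] [ 37.64878049 439.96097561] [0.0656 0.7012 0.034 ] [0.059  0.7158 0.0342]
dark [105 434   5  46 121] [106.99173554 457.05785124] [0.0297 0.5205 0.034 ] [0.0301 0.5204 0.034 ]
side [0.6026 0.1796 0.0353]
side [0.5263 0.3129 0.034 ]
side [ 0.3453 -0.1935  0.0923]
```

View pics/rail.png

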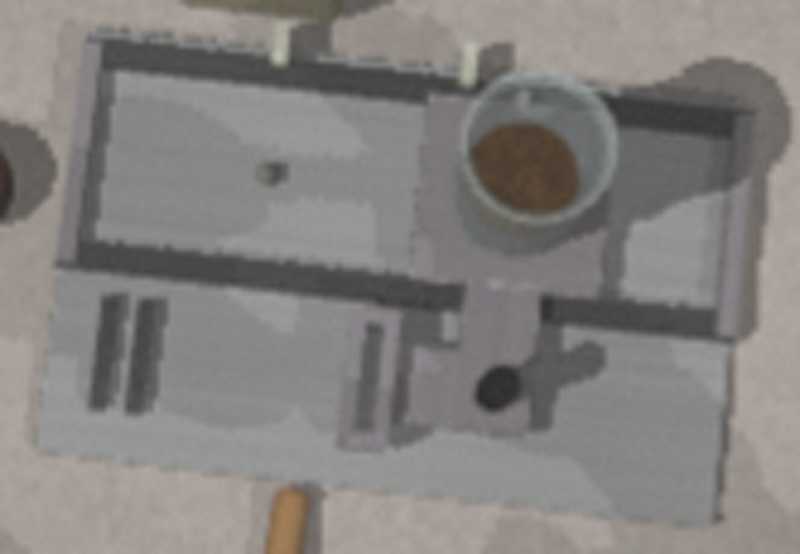

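View pics/bt.png

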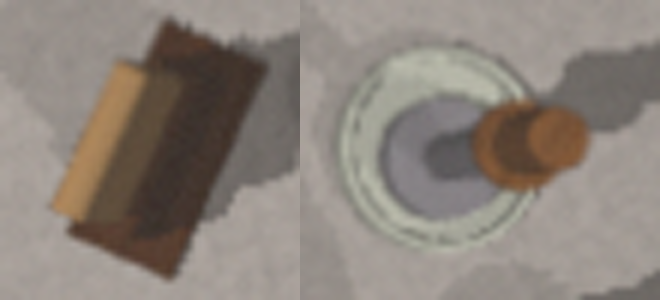

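The rail crop shows the handle top at crop (508,380), the slot mouth at (371,378) and the rim circle at (540,150). The pointers are at (281,45) and (470,62), and the near base edge runs (38,452) to (718,520). The second crop shows the blade head's top corners at (118,60), (150,72), (53,208) and (83,220), and the grip top at (557,139).

```bash
python3 - <<'E'
from h import *
z=np.load('top0.npz'); im,d=z['im'],z['d']; P=cloud('top',d)
A=lambda u,v,h:onz('top',u/4.819+262,v/4.819+185,h)
B=lambda u,v,h:onz('top',u/6+140,v/6+265,h)
C=lambda u,v,h:onz('top',(u-300)/6+457,v/6+255,h)
print('baseplate z',P[270:285,330:350,2].mean(), P[285,300])
e=A(38,452,.008)-A(718,520,.008); print('near edge',e,np.linalg.norm(e),'yaw',np.degrees(np.arctan2(-e[0],e[1])))
f=A(95,38,.03)-A(750,105,.03); print('far edge',f,np.degrees(np.arctan2(-f[0],f[1])))
for n,p in dict(handle=(508,380,.089),slot=(371,378,.046),rim=(540,150,.172),p2=(281,45,.03),p1=(470,62,.03),tab=(522,97,.03)).items(): print(n,A(*p).round(4))
g=[B(u,v,.09) for u,v in((118,60),(150,72),(53,208),(83,220))]
print('blade c',np.mean(g,0), 'len',np.linalg.norm(g[0]-g[2]),'w',np.linalg.norm(g[0]-g[1]), 'dir',np.degrees(np.arctan2(*(g[0]-g[2])[1::-1])),np.degrees(np.arctan2(*(g[1]-g[3])[1::-1])))
m=(P[...,2]>.080)&(P[...,2]<.1); m[:, :140]=0;m[:,195:]=0;m[:265]=0;m[320:]=0; 
r=cv2.minAreaRect(P[m][:,:2].astype(np.float32)*1000); print('blade depth',r,m.sum())
print('grip',C(557,139,.156),'foot',C(445,157,.018),'dish',C(440,147,.012))
m=(P[...,2]>.15)&(P[...,2]<.165); m[:,:470]=0; m[:,530:]=0;m[:260]=0;m[310:]=0; print('grip d',P[m].mean(0),m.sum())
m=(P[...,2]>.082)&(P[...,2]<.097); m[:,:350]=0;m[:,385:]=0;m[:250]=0;m[285:]=0; print('handle d',P[m].mean(0),m.sum())
m=(P[...,2]>.16)&(P[...,2]<.18); m[:,:340]=0;m[:,410:]=0;m[:190]=0;m[250:]=0; print('rim d',P[m].mean(0),m.sum())
E
```

```text
baseplate z 0.032566699491952206 [ 4.52155465e-01  4.72718837e-02 -1.79220057e-04]
near edge [0.03826557 0.35778625 0.        ] 0.3598266982600376 yaw -6.104631112602323
far edge [0.03818957 0.34634227 0.        ] -6.292322455617881
handle [ 0.4972 -0.1178  0.089 ]
slot [ 0.5025 -0.0514  0.046 ]
rim [ 0.5971 -0.1274  0.172 ]
p2 [ 0.6811 -0.006   0.03  ]
p1 [ 0.6713 -0.1059  0.03  ]
tab [ 0.6522 -0.1331  0.03  ]
blade c [0.4413628  0.38523203 0.09      ] len 0.06369981914079655 w 0.014016172358205308 dir -22.57863265665984 -23.301334814955155
blade depth ((442.8515930175781, 386.9530334472656), (17.248424530029297, 65.73759460449219), 69.40750885009766) 202
grip [ 0.45637521 -0.4118986   0.156     ] foot [ 0.45715812 -0.41279583  0.018     ] dish [ 0.46173726 -0.4127409   0.012     ]
grip d [ 0.4583588  -0.41092506  0.1556454 ] 98
handle d [ 0.49529315 -0.11352313  0.08848386] 55
rim d [ 0.60417549 -0.12914185  0.16967658] 250
```

Emit:
jog_arm(rows=[50,0,0,0,7.6,50,0,0,0,7.6,50,0,0,0,7.6,50,21.6,-30,0,0,50,21.6,-30,0,0,50,21.6,-30,0,0,50,21.6,-30,0,0,50,21.6,-30,0,0,50,21.6,-30,0,0,50,21.6,-30,0,0,50,21.6,-30,0,0,50,21.6,-30,0,0,50,21.6,-30,0,0,50,21.6,-30,0,0,50,21.6,-30,0,0,50,21.6,-30,0,0,50,21.6,-30,0,0], grip_force=30)

```text
time: 1.8
tool_pos: [0.4969, -0.1158, 0.2264]
tool_rot: [-3.142, 0.001, -0.106]
contact_force: [0.2, 0.0, 0.1]
opening: 0.0501
```

```bash
cat >> h.py <<'E'
def shift(x,y,z,yaw=None):
    s=observe(); p=s['tool_pos']; w=s['tool_rot'][2]; d=np.array([x,y,z])-p
    t=[d[0]*np.cos(w)+d[1]*np.sin(w), d[0]*np.sin(w)-d[1]*np.cos(w), -d[2]]
    print('pos',p.round(4),'yaw',np.degrees(w).round(2),'F',s['contact_force'].round(1),'op',round(s['opening']*1e3,1),'t',s['time'])
    print('shift mm',(np.array(t)*1e3).round(1), '' if yaw is None else 'roll %.1f'%((np.degrees(w)-yaw+90)%180-90), 'q6',s['qpos'][5].round(2))
E
python3 -c "
from h import *
shift(.4965,-.1165,.06,-6.1)"
```

```text
pos [ 0.4969 -0.1158  0.2264] yaw -6.08 F [0.2 0.  0.1] op 50.1 t 1.8
shift mm [ -0.3   0.7 166.4] roll 0.0 q6 1.3
```

Emit:
jog_arm(rows=[50,0,0,30,0,50,0,0,30,0,50,0,0,30,0,50,0,0,30,0,50,0,0,30,0,50,0,0,18,0,10,0,0,0,0,10,0,0,0,0,10,0,0,0,0,10,0,0,0,0,10,0,0,0,0,10,0,0,0,0])

```text
time: 3.0
tool_pos: [0.497, -0.1174, 0.0598]
tool_rot: [3.141, -0.002, -0.106]
contact_force: [-0.9, 1.4, 6.5]
opening: 0.0194
```

```bash
python3 - <<'E'
from h import *
shift(.4965,-.1165,.06,-6.1)
im,d=snap('top'); cv2.imwrite('pics/a.png',cv2.resize(im[170:320,250:450],(800,600),interpolation=cv2.INTER_CUBIC)[...,::-1])
E
```

```text
pos [ 0.497  -0.1174  0.0598] yaw -6.08 F [-0.9  1.4  6.5] op 19.4 t 3.0
shift mm [-0.6 -0.8 -0.2] roll 0.0 q6 1.29
```

View pics/a.png

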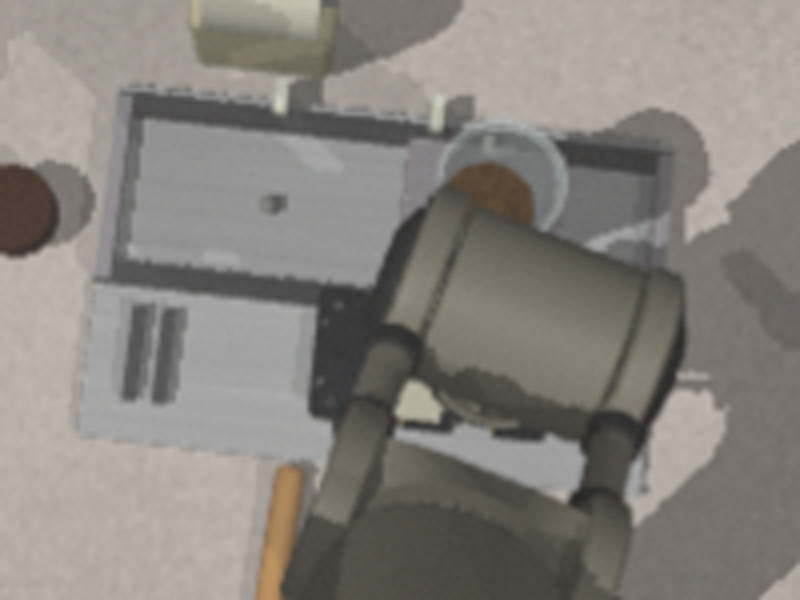

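The handle is gripped at 19.4 mm opening, with the gripper at picture centre and the tab near crop (488,143). The pointers are at (281,95) and (438,112). Next I push along the rail.

Emit:
jog_arm(rows=[10,0,-4,0,0,10,0,-4,0,0,10,0,-4,0,0,10,0,-4,0,0,10,0,-4,0,0,10,0,-2,0,0,10,0,0,0,0])

```text
time: 3.75
tool_pos: [0.4994, -0.0972, 0.0598]
tool_rot: [3.138, -0.003, -0.105]
contact_force: [-1.5, -8.0, 4.5]
opening: 0.0191
```

Emit:
jog_arm(rows=[10,0,-1,0,0,10,0,-1,0,0,10,0,0,0,0])

```text
time: 4.05
tool_pos: [0.4995, -0.0969, 0.0598]
tool_rot: [3.136, -0.003, -0.105]
contact_force: [-2.4, -15.3, 5.4]
opening: 0.0196
```

Emit:
jog_arm(rows=[10,0,-1,0,0,10,0,0,0,0])

```text
time: 4.25
tool_pos: [0.4995, -0.0964, 0.0599]
tool_rot: [3.135, -0.003, -0.105]
contact_force: [-4.8, -17.7, 4.5]
opening: 0.0195
```

Emit:
jog_arm(rows=[10,0,-1,0,0,10,0,0,0,0])

```text
time: 4.45
tool_pos: [0.4996, -0.0955, 0.0598]
tool_rot: [3.135, -0.003, -0.106]
contact_force: [-2.6, -16.1, 4.1]
opening: 0.0193
```

Emit:
jog_arm(rows=[10,0,-1,0,0,10,0,0,0,0])

```text
time: 4.65
tool_pos: [0.5, -0.0924, 0.0598]
tool_rot: [3.139, -0.003, -0.107]
contact_force: [-0.5, -5.1, 5.0]
opening: 0.0195
```

Emit:
jog_arm(rows=[50,0,0,0,0,50,0,0,0,0,50,0,0,0,0,50,0,0,-20,0,50,0,0,-40,0,50,0,0,-40,0,50,0,0,-40,0,90,20,-45,-20,0,90,15,-45,0,0,90,15,-45,0,0,90,15,-45,0,0,90,15,-45,0,0,90,0,0,0,0])

```text
time: 5.95
tool_pos: [0.6018, 0.1279, 0.2165]
tool_rot: [-3.14, 0.0, -0.1]
contact_force: [0.5, 0.4, -0.4]
opening: 0.089
```

```bash
python3 - <<'E'
from h import *
shift(.6104,.1653,.012,-6.1)
im,d=snap('top'); np.savez('t1.npz',im=im,d=d);P=cloud('top',d)
cv2.imwrite('pics/b.png',cv2.resize(im[180:300,230:430],(800,480),interpolation=cv2.INTER_CUBIC)[...,::-1])
m=(P[...,2]>.082)&(P[...,2]<.097); m[:,:330]=0;m[:,385:]=0;m[:250]=0;m[285:]=0; print('handle d',P[m].mean(0),m.sum())
m=(P[...,2]>.16)&(P[...,2]<.18); m[:,:330]=0;m[:,410:]=0;m[:190]=0;m[250:]=0; print('rim d',P[m].mean(0),m.sum())
E
```

```text
pos [0.6018 0.1279 0.2165] yaw -5.75 F [ 0.5  0.4 -0.4] op 89.0 t 5.95
shift mm [  4.8 -38.  204.5] roll 0.3 q6 1.75
handle d [ 0.49804846 -0.09229804  0.08865893] 52
rim d [ 0.60582977 -0.10725153  0.16993846] 252
```

View pics/b.png

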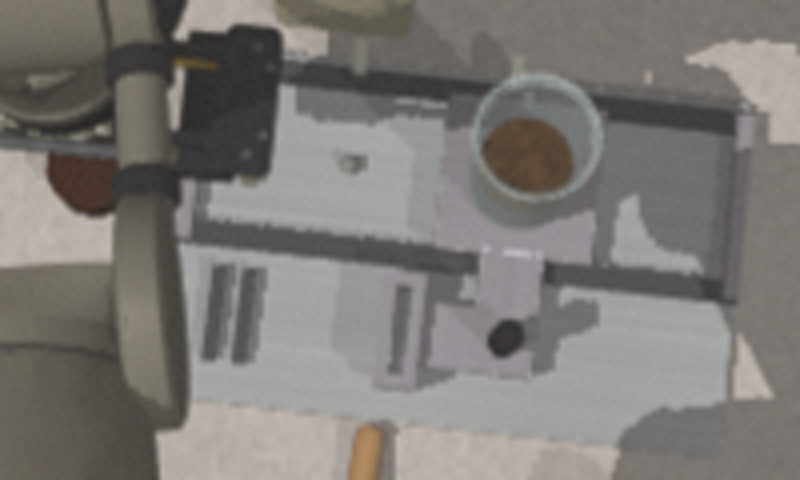

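```bash
python3 - <<'E'
from h import *
z=np.load('t1.npz'); im,d=z['im'],z['d'];P=cloud('top',d)
r=np.array([.1064,.9943,0])
A=lambda u,v:(u/4+230,v/4+180)
for n,(u,v) in dict(lugL=(219,312),lugR=(250,315),gap=(234,313),slotb=(425,325),base=(320,320),plate=(570,240),arm=(510,275),p1=(520,67),tab=(530,97),ball=(350,160),p2=(360,52),handle=(508,336),deck=(320,130)).items():
    U=A(u,v); k=tuple(np.round(U).astype(int)); print(n,P[k[1],k[0]].round(4))
def s(u,v,h): return r@onz('top',*A(u,v),h)
print('slot',s(403,325,.046),'gap@.014',s(234,313,.014),s(234,313,.018),'handle',s(509,335,.089), 'tab',s(530,97,.034),'p1',s(520,70,.034),'p2',s(360,55,.034))
E
```

```text
lugL [0.5206 0.085  0.0097]
lugR [0.5172 0.0666 0.0175]
gap [0.5203 0.0772 0.0117]
slotb [ 0.5097 -0.0443  0.0352]
base [0.5149 0.0212 0.0111]
plate [ 0.562  -0.1351  0.0348]
arm [ 0.5395 -0.0997  0.0345]
p1 [ 0.6724 -0.1068  0.0349]
tab [ 0.6324 -0.1035  0.1373]
ball [6.157e-01 2.000e-04 2.400e-02]
p2 [ 0.6844 -0.0053  0.0308]
handle [ 0.497  -0.093   0.0893]
deck [0.6396 0.021  0.0088]
slot 0.023188209105244325 gap@.014 0.13058198297400775 0.13024675612696812 handle -0.04011864056079295 tab -0.04268589980284474 p1 -0.03480248373870137 p2 0.06728597589862202
```

Slot-to-lug-gap and tab-to-pointer both say the carrier is about 7 mm short of station 1, so it isn't clicked in yet. I'll go back and push on.

```bash
python3 -c "
from h import *
shift(.4995,-.0925,.0595,-6.1)"
```

```text
pos [0.601  0.1253 0.2164] yaw -5.82 F [-0.3 -0.7 -0.4] op 89.4 t 6.0
shift mm [-78.9 227.  156.9] roll 0.3 q6 1.75
```

Emit:
jog_arm(rows=[50,-15,45,0,0,50,-15,45,0,0,50,-15,45,0,0,50,-17,45,0,0,50,-17,45,0,0,50,0,0,40,0,50,0,0,0,0,50,0,0,0,0])

```text
time: 6.8
tool_pos: [0.498, -0.0932, 0.1777]
tool_rot: [-3.141, 0.002, -0.107]
contact_force: [-0.2, 0.0, 0.4]
opening: 0.0503
```

```bash
python3 -c "
from h import *
shift(.4995,-.0925,.0595,-6.1)"
```

```text
pos [ 0.498  -0.0932  0.1777] yaw -6.12 F [-0.2  0.   0.4] op 50.3 t 6.8
shift mm [  1.4  -0.8 118.2] roll -0.0 q6 1.34
```

Emit:
jog_arm(rows=[50,1,-1,30,0,50,0,0,30,0,50,0,0,30,0,50,0,0,22,0,50,0,0,0,0,10,0,0,0,0,10,0,0,0,0,10,0,0,0,0,10,0,0,0,0,10,0,0,0,0])

```text
time: 7.8
tool_pos: [0.5002, -0.0923, 0.0664]
tool_rot: [3.141, -0.002, -0.106]
contact_force: [0.2, -0.1, 4.5]
opening: 0.0189
```

Emit:
jog_arm(rows=[10,0,-1,0,0,10,0,-1,0,0,10,0,0,0,0])

```text
time: 8.1
tool_pos: [0.5004, -0.0911, 0.0664]
tool_rot: [3.14, -0.001, -0.106]
contact_force: [-1.2, -3.3, 6.9]
opening: 0.0192
```

Emit:
jog_arm(rows=[10,0,-1,0,0,10,0,-1,0,0,10,0,0,0,0])

```text
time: 8.4
tool_pos: [0.5007, -0.0887, 0.0664]
tool_rot: [3.141, -0.002, -0.106]
contact_force: [-0.5, -1.1, 5.9]
opening: 0.0195
```

Emit:
jog_arm(rows=[10,0,-1,0,0,10,0,0,0,0])

```text
time: 8.6
tool_pos: [0.5008, -0.0876, 0.0664]
tool_rot: [3.141, -0.002, -0.106]
contact_force: [-0.6, -0.7, 6.8]
opening: 0.0191
```

Emit:
jog_arm(rows=[10,0,-1,0,0,10,0,0,0,0])

```text
time: 8.8
tool_pos: [0.5009, -0.0864, 0.0664]
tool_rot: [3.141, -0.002, -0.106]
contact_force: [-0.7, -0.1, 6.1]
opening: 0.0191
```

Emit:
jog_arm(rows=[10,0,-1,0,0,10,0,0,0,0])

```text
time: 9.0
tool_pos: [0.501, -0.0853, 0.0664]
tool_rot: [3.141, -0.002, -0.106]
contact_force: [-0.7, 1.0, 5.7]
opening: 0.0192
```

Emit:
jog_arm(rows=[10,0,-1,0,0,10,0,0,0,0])

```text
time: 9.2
tool_pos: [0.5012, -0.0842, 0.0664]
tool_rot: [3.141, -0.002, -0.106]
contact_force: [0.0, 2.1, 7.2]
opening: 0.0192
```

Emit:
jog_arm(rows=[10,0,-1,0,0,10,0,0,0,0])

```text
time: 9.4
tool_pos: [0.5013, -0.0835, 0.0664]
tool_rot: [3.141, -0.002, -0.106]
contact_force: [-1.9, -0.5, 6.3]
opening: 0.0191
```

Emit:
jog_arm(rows=[10,0,-1,0,0,10,0,0,0,0])

```text
time: 9.6
tool_pos: [0.5013, -0.0833, 0.0664]
tool_rot: [3.14, -0.002, -0.106]
contact_force: [-1.6, -4.5, 5.6]
opening: 0.0194
```

Emit:
jog_arm(rows=[10,0,1,0,0,50,0,0,0,0,50,0,0,0,0,50,0,0,0,0,50,0,0,-20,0,50,0,0,-40,0,50,0,0,-40,0,50,0,0,-40,0,90,20,-45,-20,0,90,15,-45,0,0,90,15,-45,0,0,90,15,-45,0,0,90,15,-45,0,0,90,0,-20,0,0,90,0,0,0,0,90,0,0,0,0])

```text
time: 11.2
tool_pos: [0.6044, 0.1494, 0.2237]
tool_rot: [3.141, 0.001, -0.105]
contact_force: [0.2, -0.2, -0.7]
opening: 0.0898
```

```bash
cat >> h.py <<'E'
def rounds():
    im,d=read_camera('top'); P=cloud('top',d)
    m=((P[...,2]>.027)&(P[...,2]<.042)&(im.max(2)<85)).astype(np.uint8)
    n,l,st,ce=cv2.connectedComponentsWithStats(m)
    for i in range(1,n):
        if st[i,4]>150 and max(st[i,2:4])<40: print('dark',st[i],onz('top',*ce[i],.034).round(4))
    return im,d,P
E
python3 - <<'E'
from h import *
shift(.6104,.1653,.012,-6.1)
im,d,P=rounds(); np.savez('t2.npz',im=im,d=d)
cv2.imwrite('pics/b2.png',cv2.resize(im[180:300,230:430],(800,480),interpolation=cv2.INTER_CUBIC)[...,::-1])
si,_=snap('side','side1.png')
E
```

```text
pos [0.6044 0.1494 0.2237] yaw -6.02 F [ 0.2 -0.2 -0.7] op 89.8 t 11.2
shift mm [  4.3 -16.4 211.7] roll 0.1 q6 1.8
```

View pics/b2.png

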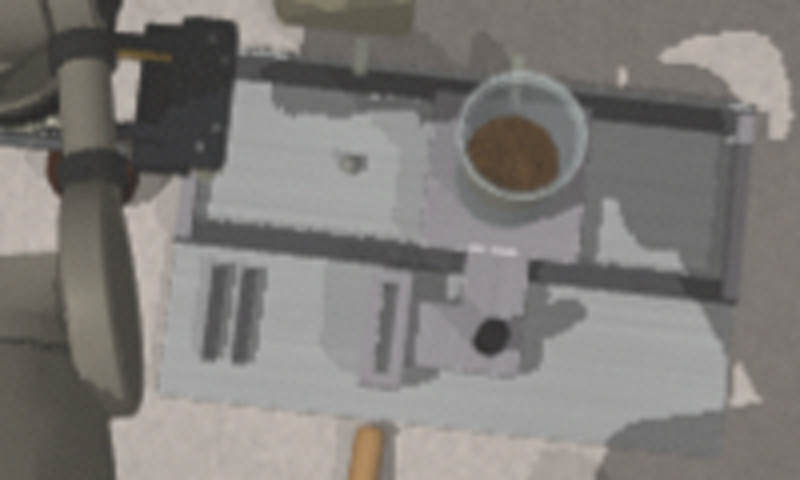

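The tab now lines up with the first pointer (crop (518,95) against (519,65)) and the slot is at (387,323). The carrier is at station 1.

Emit:
jog_arm(rows=[91,4.3,-16.4,40,0,91,0,0,40,0,91,0,0,40,0,91,0,0,40,0,91,0,0,30,0,91,0,0,10,0,91,0,0,10,0,91,0,0,0,0,40,0,0,0,0,40,0,0,0,0,40,0,0,0,0,40,0,0,0,0,40,0,0,0,0], grip_force=15)

```text
time: 12.6
tool_pos: [0.6109, 0.1654, 0.0145]
tool_rot: [-3.141, -0.0, -0.106]
contact_force: [0.4, -0.8, 1.8]
opening: 0.0554
```

```bash
python3 - <<'E'
from h import *
print('rim',onz('top',522/4+230,134/4+180,.172),'handle',onz('top',493/4+230,334/4+180,.089))
d=np.load('t2.npz')['d'];P=cloud('top',d)
m=(P[...,2]>.16)&(P[...,2]<.18); m[:,:330]=0;m[:,410:]=0;m[:190]=0;m[250:]=0; print('rim d',P[m].mean(0),(P[m].max(0)+P[m].min(0))/2)
shift(.6057,-.0948,.25,-6.1)
E
```

```text
rim [ 0.60327423 -0.09707118  0.172     ] handle [ 0.49830007 -0.08407259  0.089     ]
rim d [ 0.6079421  -0.09879901  0.16946419] [ 0.60319312 -0.09619992  0.16961311]
pos [0.6109 0.1654 0.0145] yaw -6.09 F [ 0.4 -0.8  1.8] op 55.4 t 12.6
shift mm [  22.4  259.3 -235.5] roll 0.0 q6 1.82
```

Emit:
jog_arm(rows=[40,0,0,-30,0,40,0,0,-45,0,40,0,0,-45,0,40,0,0,-45,0,40,0,0,-40,0,40,3.4,43.4,0,0,40,3.4,43.4,0,0,40,3.4,43.4,0,0,40,3.4,43.4,0,0,40,3.4,43.4,0,0,40,3.2,43.4,0,0,40,0,0,0,0,40,0,0,0,0])

```text
time: 13.9
tool_pos: [0.6029, -0.0967, 0.2189]
tool_rot: [-3.141, 0.001, -0.109]
contact_force: [-0.5, 0.3, -0.9]
opening: 0.0555
```

```bash
python3 - <<'E'
from h import *
shift(.6033,-.0958,.178,-6.1)
im,d,P=rounds()
si,sd=snap('side'); np.savez('s2.npz',im=si,d=sd)
c=cv2.resize(si[150:290,230:400],(728,600),interpolation=cv2.INTER_CUBIC); cv2.imwrite('pics/s2.png',c[...,::-1])
# expected rim ellipse and round-bottom pixels
t=np.linspace(0,2*np.pi,8,endpoint=False)
print(((pix('side',np.c_[.6033+.034*np.cos(t),-.0958+.034*np.sin(t),0*t+.172])-[230,150])*4.285).round(0).tolist())
p=observe()['tool_pos']
print(((pix('side',np.c_[p[0]+.028*np.cos(t),p[1]+.028*np.sin(t),0*t+p[2]-.0145])-[230,150])*4.285).round(0).tolist())
E
```

```text
pos [ 0.6029 -0.0967  0.2189] yaw -6.22 F [-0.5  0.3 -0.9] op 55.5 t 13.9
shift mm [ 0.3 -1.  40.9] roll -0.1 q6 1.39
dark [187 243  21  21 342] [0.5328 0.3038 0.034 ]
[[257.0, 185.0], [252.0, 214.0], [283.0, 237.0], [331.0, 239.0], [367.0, 220.0], [369.0, 191.0], [338.0, 169.0], [292.0, 167.0]]
[[265.0, 141.0], [262.0, 165.0], [287.0, 183.0], [328.0, 185.0], [358.0, 170.0], [360.0, 146.0], [334.0, 129.0], [295.0, 127.0]]
```

View pics/s2.png

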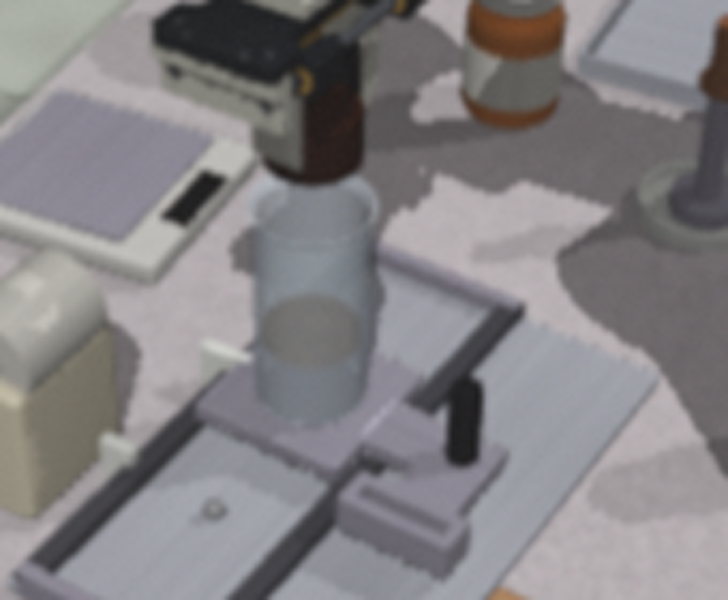

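The side view shows the rim spanning x 249–378 around (313,207) and the round's bottom at (312,184). They are aligned within about 1 mm, so I lower it.

Emit:
jog_arm(rows=[40,0,0,20,0,40,0,0,10,0,40,0,0,5,0,40,0,0,5,0,40,0,0,0,0])

```text
time: 14.5
tool_pos: [0.6031, -0.0953, 0.1789]
tool_rot: [-3.142, 0.001, -0.106]
contact_force: [-0.6, 0.6, -0.9]
opening: 0.0554
```

Emit:
jog_arm(rows=[62,0,0,0,0,62,0,0,0,0,75,0,0,0,0,75,0,0,-5,0,75,0,0,-40,0,90,-14,-40,-10,0,90,-14,-46,0,0,90,-14,-46,0,0,90,-14,-46,0,0,90,-14,-46,0,0,90,-14,-46,0,0,90,-14,-46,0,0,90,0,0,0,0,90,0,0,0,0])

```text
time: 15.9
tool_pos: [0.539, 0.2297, 0.2347]
tool_rot: [3.141, -0.001, -0.104]
contact_force: [0.6, -0.1, -0.0]
opening: 0.0899
```

```bash
python3 - <<'E'
from h import *
shift(.5327,.3038,.0145,-6.1)
si,sd=snap('side'); im,d=snap('top')
s=np.zeros((400,800,3),np.uint8)
s[:,:400]=cv2.resize(im[180:280,300:400],(400,400),interpolation=cv2.INTER_CUBIC)
s[:,400:]=cv2.resize(si[180:280,260:360],(400,400),interpolation=cv2.INTER_CUBIC); cv2.imwrite('pics/c.png',s[...,::-1])
E
```

```text
pos [0.539  0.2297 0.2347] yaw -5.93 F [ 0.6 -0.1 -0. ] op 89.9 t 15.9
shift mm [-14.  -73.1 220.2] roll 0.2 q6 1.95
```

View pics/c.png

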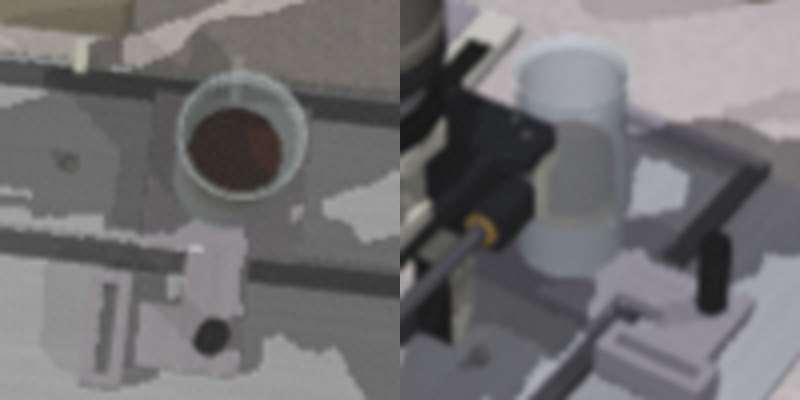

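Round 1 lies flat in the tube (brown disc at (235,150) in the left half). Now the second round.

Emit:
jog_arm(rows=[91,-7,-37,40,0,91,-7,-36,40,0,91,0,0,40,0,91,0,0,0,0])

```text
time: 16.4
tool_pos: [0.5309, 0.2943, 0.1157]
tool_rot: [3.136, 0.01, -0.107]
contact_force: [-0.4, 0.2, -0.3]
opening: 0.0909
```

```bash
python3 - <<'E'
from h import *
shift(.5327,.3038,.0145,-6.1)
im,d=read_camera('side');P=cloud('side',d)
m=((P[...,2]>.03)&(P[...,2]<.038)&(im.max(2)<85)).astype(np.uint8)
n,l,st,ce=cv2.connectedComponentsWithStats(m)
for i in range(1,n):
    if st[i,4]>100: print(st[i],P[l==i].mean(0).round(4))
E
```

```text
pos [0.5309 0.2943 0.1157] yaw -6.15 F [-0.4  0.2 -0.3] op 90.9 t 16.4
shift mm [  0.8  -9.7 101.2] roll -0.0 q6 2.06
[503 344  57  43 200] [0.0168 0.0564 0.034 ]
[230 363  27  25 504] [0.5323 0.3071 0.0328]
```

Emit:
jog_arm(rows=[91,0,0,0,0,91,0,0,0,0])

```text
time: 16.65
tool_pos: [0.5355, 0.2961, 0.1238]
tool_rot: [-3.14, -0.004, -0.108]
contact_force: [0.7, -0.2, -1.0]
opening: 0.0913
```

Emit:
jog_arm(rows=[91,-3.8,-7.7,20,0,91,0,0,25,0,91,0,0,25,0,91,0,0,20,0,91,0,0,10,0,91,0,0,8,0,91,0,0,0,0,40,0,0,0,0,40,0,0,0,0,40,0,0,0,0,40,0,0,0,0,40,0,0,0,0])

```text
time: 17.85
tool_pos: [0.5308, 0.3049, 0.0133]
tool_rot: [-3.141, -0.001, -0.106]
contact_force: [-0.1, -1.1, 1.7]
opening: 0.0557
```

```bash
python3 - <<'E'
from h import *
shift(.603,-.0957,.225,-6.1)
E
```

```text
pos [0.5308 0.3049 0.0133] yaw -6.08 F [-0.1 -1.1  1.7] op 55.7 t 17.85
shift mm [ 114.2  390.7 -211.7] roll 0.0 q6 2.07
```

Emit:
jog_arm(rows=[40,0,0,-30,0,40,0,0,-40,0,40,0,0,-40,0,40,0,0,-40,0,40,0,0,-40,0,40,0,0,-22,0,40,9.4,32.6,0,0,40,9.4,32.6,0,0,40,9.4,32.6,0,0,40,9.4,32.6,0,0,40,9.4,32.6,0,0,40,9.4,32.6,0,0,40,9.4,32.6,0,0,40,9.4,32.6,0,0,40,9.4,32.6,0,0,40,9.4,32.6,0,0,40,9.4,32.6,0,0,40,9.3,32.1,0,0,40,0,0,0,0,40,0,0,0,0])

```text
time: 19.85
tool_pos: [0.601, -0.0962, 0.2246]
tool_rot: [-3.141, 0.001, -0.108]
contact_force: [-0.1, 0.5, -1.1]
opening: 0.0559
```

```bash
python3 - <<'E'
from h import *
shift(.6015,-.0957,.178,-6.1)
si,sd=snap('side')
c=cv2.resize(si[170:270,260:360],(600,600),interpolation=cv2.INTER_CUBIC); cv2.imwrite('pics/s3.png',c[...,::-1])
E
```

```text
pos [ 0.601  -0.0962  0.2246] yaw -6.18 F [-0.1  0.5 -1.1] op 55.9 t 19.85
shift mm [ 0.4 -0.6 46.6] roll -0.1 q6 1.39
```

View pics/s3.png

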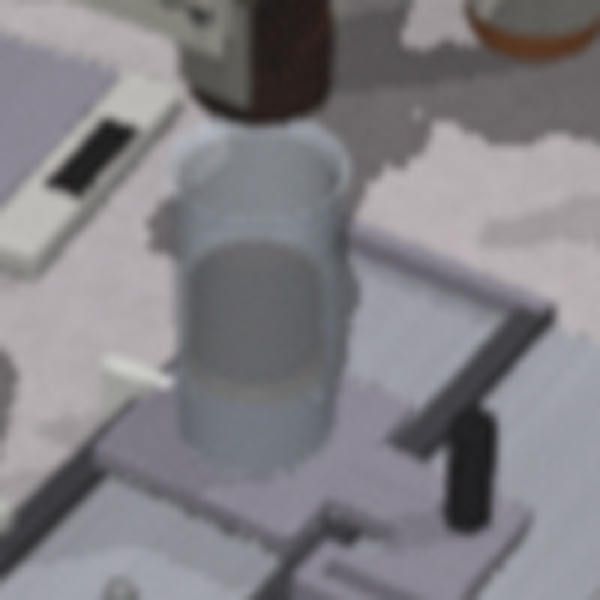

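The round's right edge is at 333 and the rim spans 170–350, so they are centred within 1 mm. Lowering.

Emit:
jog_arm(rows=[40,0,0,20,0,40,0,0,10,0,40,0,0,6,0,40,0,0,6,0,40,0,0,4,0,40,0,0,0,0])

```text
time: 20.5
tool_pos: [0.6012, -0.0956, 0.1787]
tool_rot: [-3.142, 0.001, -0.106]
contact_force: [0.3, 0.3, -1.4]
opening: 0.0558
```

Emit:
jog_arm(rows=[62,0,0,0,0,62,0,0,0,0,75,0,0,0,0,75,0,0,-5,0,75,0,0,-40,0,75,0,0,-20,0,75,-30,30,0,0,75,-30,40,0,0,75,-20,40,0,0,75,-20,40,0,0,75,0,40,0,0,75,0,0,0,0,75,0,0,0,0])

```text
time: 21.8
tool_pos: [0.4815, -0.2747, 0.2444]
tool_rot: [-3.142, -0.0, -0.108]
contact_force: [-0.0, 0.4, -0.7]
opening: 0.0749
```

```bash
python3 - <<'E'
from h import *
shift(.4575,-.4115,.25,-6.1)
im,d,P=rounds()
print('gripd',[P[276:281,498:502].reshape(-1,3).mean(0)])
m=(P[...,2]>.15)&(P[...,2]<.165); m[:,:470]=0; m[:,530:]=0;m[:260]=0;m[310:]=0
c=np.argwhere(m).mean(0); print('grip', c, onz('top',c[1],c[0],.156))
s=np.zeros((600,800,3),np.uint8)
s[:400,:400]=cv2.resize(im[180:280,300:400],(400,400),interpolation=cv2.INTER_CUBIC)
s[:400,400:]=cv2.resize(im[230:330,440:540],(400,400),interpolation=cv2.INTER_CUBIC)
cv2.imwrite('pics/d.png',s[:400,:,::-1])
E
```

```text
pos [ 0.4815 -0.2747  0.2444] yaw -6.2 F [-0.   0.4 -0.7] op 74.9 t 21.8
shift mm [ -9.1 138.6  -5.6] roll -0.1 q6 1.02
gripd [array([ 0.43922895, -0.30298837,  0.45708121])]
grip [281. 496.] [ 0.45006931 -0.40274112  0.156     ]
```

View pics/d.png

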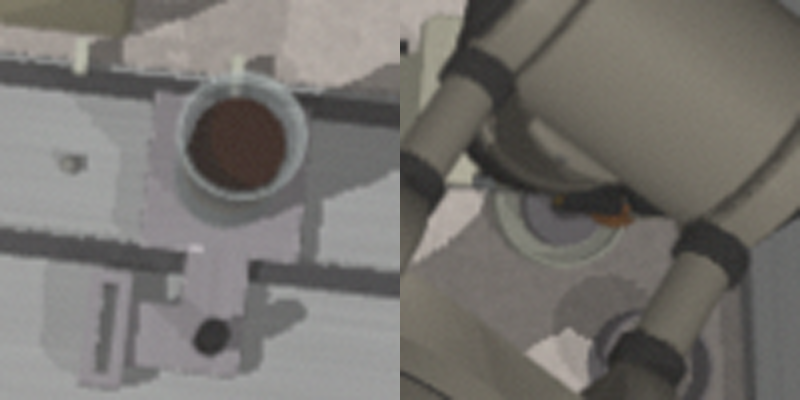

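Round 2 is in as well, with the brown disc flat at (238,143). Next, the tamper.

Emit:
jog_arm(rows=[60,-4.5,35,0,0,60,-4.5,35,0,0,60,0,35,0,0,60,0,33.6,0,0,60,0,0,0,0,60,0,0,0,0])

```text
time: 22.45
tool_pos: [0.4586, -0.4099, 0.2438]
tool_rot: [-3.141, 0.0, -0.106]
contact_force: [0.7, 1.3, -0.5]
opening: 0.0599
```

```bash
python3 - <<'E'
from h import *
shift(.457,-.4118,.117,-6.1)
E
```

```text
pos [ 0.4586 -0.4099  0.2438] yaw -6.05 F [ 0.7  1.3 -0.5] op 59.9 t 22.45
shift mm [ -1.4   2.  126.8] roll 0.1 q6 0.82
```

Emit:
jog_arm(rows=[60,-1.4,2,30,0,60,0,0,30,0,60,0,0,30,0,60,0,0,25,0,60,0,0,11.5,0,60,0,0,0,0,60,0,0,0,0])

```text
time: 23.15
tool_pos: [0.4574, -0.4125, 0.1189]
tool_rot: [3.14, -0.001, -0.105]
contact_force: [0.3, -0.4, -0.1]
opening: 0.0601
```

Emit:
jog_arm(rows=[10,0,0,0,0,10,0,0,0,0,10,0,0,0,0,10,0,0,0,0,10,0,0,0,0,10,0,0,0,0,10,0,0,0,0], grip_force=20)

```text
time: 23.85
tool_pos: [0.4566, -0.4126, 0.1178]
tool_rot: [-3.141, -0.0, -0.106]
contact_force: [0.1, 1.9, 2.4]
opening: 0.0248
```

Emit:
jog_arm(rows=[10,0,0,0,0,10,0,0,-5,0,10,0,0,-20,0,10,0,0,-30,0,10,0,0,-40,0,10,0,0,-40,0,10,0,0,-40,0,10,0,0,-20,0,10,0,0,0,0,10,0,0,0,0], grip_force=60)

```text
time: 24.85
tool_pos: [0.4562, -0.4126, 0.3113]
tool_rot: [-3.141, 0.001, -0.106]
contact_force: [-0.6, 0.2, -3.7]
opening: 0.0243
```

Emit:
jog_arm(rows=[10,10,-30,0,0,10,10,-30,0,0,10,10,-30,0,0,10,10,-30,0,0,10,10,-30,0,0,10,10,-30,0,0,10,10,-30,0,0,10,10,-30,0,0,10,10,-30,0,0,10,10,-30,0,0,10,11,-30,0,0,10,0,0,0,0,10,0,0,0,0,10,0,0,0,0])

```text
time: 26.25
tool_pos: [0.6012, -0.097, 0.311]
tool_rot: [3.141, 0.003, -0.107]
contact_force: [0.4, -0.5, -2.7]
opening: 0.0243
```

```bash
python3 - <<'E'
from h import *
shift(.6027,-.096,.2,-6.1)
si,sd=snap('side')
c=cv2.resize(si[110:260,255:375],(480,600),interpolation=cv2.INTER_CUBIC); cv2.imwrite('pics/s4.png',c[...,::-1])
E
```

```text
pos [ 0.6012 -0.097   0.311 ] yaw -6.12 F [ 0.4 -0.5 -2.7] op 24.3 t 26.25
shift mm [  1.4  -1.2 111. ] roll -0.0 q6 1.39
```

View pics/s4.png

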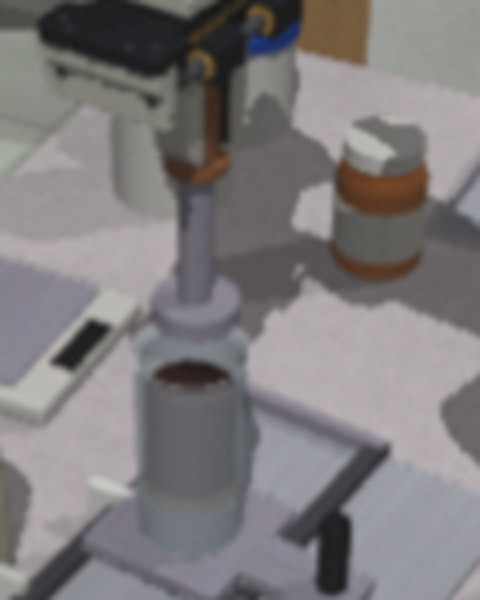

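The foot is centred at x≈195 and the rim at ≈190.5, so it sits about 2 mm off. Correcting and descending.

Emit:
jog_arm(rows=[10,1.8,-1.2,10,0,10,0,0,10,0,10,0,0,5,0,10,0,0,0,0])

```text
time: 26.7
tool_pos: [0.6031, -0.0955, 0.2861]
tool_rot: [-3.141, 0.003, -0.107]
contact_force: [0.1, 0.5, -2.7]
opening: 0.0242
```

Emit:
jog_arm(rows=[10,0,0,5,0,10,0,0,5,0,10,0,0,4,0,10,0,0,3,0,10,0,0,0,0])

```text
time: 27.2
tool_pos: [0.6036, -0.0953, 0.27]
tool_rot: [-3.142, 0.001, -0.106]
contact_force: [-0.4, 0.3, -3.8]
opening: 0.0238
```

Emit:
jog_arm(rows=[10,0,0,3,0,10,0,0,3,0,10,0,0,3,0,10,0,0,3,0,10,0,0,0,0])

```text
time: 27.7
tool_pos: [0.6037, -0.0954, 0.2582]
tool_rot: [3.142, 0.0, -0.106]
contact_force: [-0.3, 0.1, -3.3]
opening: 0.0238
```

Emit:
jog_arm(rows=[10,0,0,3,0,10,0,0,3,0,10,0,0,3,0,10,0,0,0,0])

```text
time: 28.1
tool_pos: [0.6041, -0.0955, 0.2509]
tool_rot: [3.141, -0.002, -0.106]
contact_force: [-0.5, 0.1, 4.2]
opening: 0.0241
```

Emit:
jog_arm(rows=[10,0,0,3,0,10,0,0,3,0,10,0,0,3,0,10,0,0,0,0])

```text
time: 28.5
tool_pos: [0.6041, -0.0955, 0.2417]
tool_rot: [3.141, -0.002, -0.106]
contact_force: [-1.5, 0.9, 4.3]
opening: 0.0243
```

Emit:
jog_arm(rows=[10,0,0,3,0,10,0,0,3,0,10,0,0,3,0,10,0,0,0,0])

```text
time: 28.9
tool_pos: [0.6041, -0.0955, 0.2324]
tool_rot: [3.141, -0.002, -0.106]
contact_force: [-1.1, -0.3, 3.6]
opening: 0.0245
```

Emit:
jog_arm(rows=[10,0,0,2,0,10,0,0,2,0,10,0,0,0,0,10,0,0,0,0])

```text
time: 29.3
tool_pos: [0.6041, -0.0955, 0.2285]
tool_rot: [3.141, -0.002, -0.106]
contact_force: [-1.5, 1.1, 6.2]
opening: 0.024
```

Emit:
jog_arm(rows=[10,0,0,2,0,10,0,0,1,0,10,0,0,0,0,10,0,0,0,0])

```text
time: 29.7
tool_pos: [0.6041, -0.0955, 0.2254]
tool_rot: [3.141, -0.002, -0.106]
contact_force: [-0.8, 0.4, 5.7]
opening: 0.0236
```

Emit:
jog_arm(rows=[10,0,0,1,0,10,0,0,1,0,10,0,0,0,0])

```text
time: 30.0
tool_pos: [0.6042, -0.0955, 0.2236]
tool_rot: [3.141, -0.002, -0.106]
contact_force: [-1.1, -0.1, 6.1]
opening: 0.0241
```

Emit:
jog_arm(rows=[10,0,0,1,0,10,0,0,1,0,10,0,0,0,0])

```text
time: 30.3
tool_pos: [0.6047, -0.0956, 0.2235]
tool_rot: [3.141, -0.005, -0.106]
contact_force: [-2.3, 1.1, 14.9]
opening: 0.0239
```

Emit:
jog_arm(rows=[10,0,0,1,0,10,0,0,0,0,10,0,0,0,0])

```text
time: 30.6
tool_pos: [0.6049, -0.0956, 0.2235]
tool_rot: [3.14, -0.006, -0.106]
contact_force: [-3.2, 1.0, 18.3]
opening: 0.0241
```

Emit:
jog_arm(rows=[10,0,0,1,0,10,0,0,1,0,10,0,0,0,0,10,0,0,0,0,10,0,0,0,0])

```text
time: 31.1
tool_pos: [0.6054, -0.0957, 0.2234]
tool_rot: [3.14, -0.009, -0.106]
contact_force: [-4.7, 2.0, 27.1]
opening: 0.0242
```

Emit:
jog_arm(rows=[10,0,0,-3,0,10,0,0,-3,0,10,0,0,-6,0,10,0,0,-15,0,10,0,0,-25,0,10,0,0,-30,0,10,0,0,-12,0,10,0,0,0,0,10,0,0,0,0])

```text
time: 32.0
tool_pos: [0.6034, -0.0953, 0.3099]
tool_rot: [-3.141, 0.002, -0.106]
contact_force: [0.3, 0.7, -3.2]
opening: 0.0239
```

```bash
python3 - <<'E'
from h import *
shift(.457,-.4126,.31,-6.1)
im,d=snap('side'); np.savez('s5.npz',im=im,d=d)
for q in [(.6033,-.0958,.034),(.6033,-.0958,.042),(.6033,-.0958,.110)]: print(pix('side',q))
E
```

```text
pos [ 0.6034 -0.0953  0.3099] yaw -6.08 F [ 0.3  0.7 -3.2] op 23.9 t 32.0
shift mm [-1.119e+02  3.310e+02 -1.000e-01] roll 0.0 q6 1.39
[[302.28756556 240.05828407]]
[[302.30458524 237.75377761]]
[[302.45817379 217.30020214]]
```

Emit:
jog_arm(rows=[10,-10,30,0,0,10,-10,30,0,0,10,-10,30,0,0,10,-10,30,0,0,10,-10,30,0,0,10,-10,30,0,0,10,-10,30,0,0,10,-10,30,0,0,10,-10,30,0,0,10,-10,30,0,0,10,-11,31,0,0,10,0,0,0,0,10,0,0,0,0,10,0,0,0,0])

```text
time: 33.45
tool_pos: [0.4586, -0.4118, 0.3106]
tool_rot: [-3.14, 0.001, -0.105]
contact_force: [0.2, -1.2, -3.0]
opening: 0.0238
```

Emit:
jog_arm(rows=[10,0,0,40,0,10,0,0,40,0,10,0,0,40,0,10,0,0,30,0,10,0,0,20,0,10,0,0,10,0,10,0,0,5,0,10,0,0,0,0,10,0,0,0,0])

```text
time: 34.35
tool_pos: [0.459, -0.4131, 0.1279]
tool_rot: [3.14, -0.002, -0.106]
contact_force: [-0.4, -0.7, -2.3]
opening: 0.0241
```

Emit:
jog_arm(rows=[10,0,0,3,0,10,0,0,3,0,10,0,0,2,0,10,0,0,0,0])

```text
time: 34.75
tool_pos: [0.4581, -0.4126, 0.1183]
tool_rot: [-3.141, 0.0, -0.106]
contact_force: [-0.0, -0.1, -3.6]
opening: 0.0242
```

Emit:
jog_arm(rows=[10,0,0,1,0,10,0,0,1,0,10,0,0,0,0])

```text
time: 35.05
tool_pos: [0.4586, -0.4129, 0.1177]
tool_rot: [3.141, -0.001, -0.106]
contact_force: [-0.8, 3.1, 4.9]
opening: 0.0242
```

Emit:
jog_arm(rows=[40,0,0,0,0,60,0,0,0,0,60,0,0,0,0,60,0,0,-10,0,60,0,0,-40,0,60,0,0,-40,0,60,0,0,-40,0,50,0.5,-33,0,0,50,0.5,-33,0,0,50,0.5,-33,0,0,50,0.5,-33,0,0,50,0.5,-33,0,0,50,0.5,-33,0,0,50,0.5,-33,0,0,50,0.5,-33,0,0,50,0.5,-33,0,0,50,0.5,-35,0,0,50,0,0,0,0,50,0,0,0,0], grip_force=30)

```text
time: 36.95
tool_pos: [0.4987, -0.0828, 0.2472]
tool_rot: [3.141, -0.001, -0.104]
contact_force: [0.3, -0.3, -0.6]
opening: 0.0502
```

```bash
python3 - <<'E'
from h import *
shift(.499,-.0838,.0664,-6.1)
im,d=snap('top');si,sd=snap('side')
s=np.zeros((400,800,3),np.uint8)
s[:,:400]=cv2.resize(im[235:315,440:520],(400,400),interpolation=cv2.INTER_CUBIC)
s[:,400:]=cv2.resize(si[140:240,360:460],(400,400),interpolation=cv2.INTER_CUBIC)
cv2.imwrite('pics/e.png',s[...,::-1])
E
```

```text
pos [ 0.4987 -0.0828  0.2472] yaw -5.98 F [ 0.3 -0.3 -0.6] op 50.2 t 36.95
shift mm [  0.4   1.  180.8] roll 0.1 q6 1.36
```

View pics/e.png

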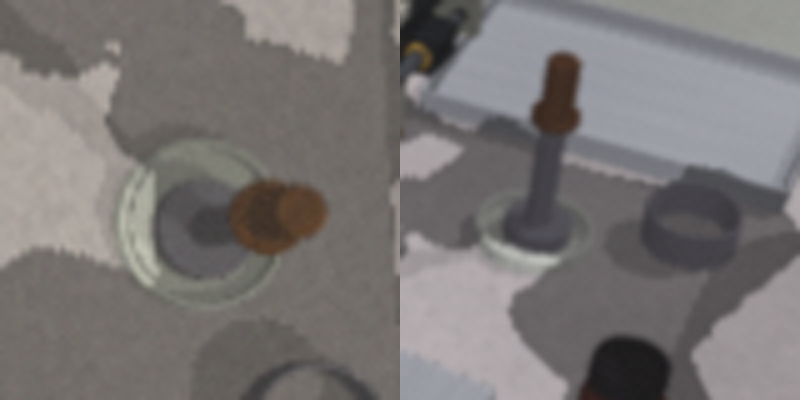

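The tamper stands upright in its dish (left half: foot at (205,230); right half: shaft vertical). Gripping the handle again.

Emit:
jog_arm(rows=[50,0.4,0.5,40,0,50,0,0,40,0,50,0,0,40,0,50,0,0,40,0,50,0,0,20,0,50,0,0,0,0,10,0,0,0,0,10,0,0,0,0,10,0,0,0,0,10,0,0,0,0,10,0,0,0,0])

```text
time: 38.15
tool_pos: [0.4994, -0.0836, 0.0675]
tool_rot: [-3.142, -0.002, -0.106]
contact_force: [0.0, 0.8, 5.2]
opening: 0.0192
```

Emit:
jog_arm(rows=[10,0,-2,0,0,10,0,-2,0,0,10,0,-3,0,0,10,0,-4,0,0,10,0,-5,0,0,10,0,-6,0,0,10,0,-6,0,0,10,0,-6,0,0,10,0,-6,0,0,10,0,-6,0,0,10,0,-6,0,0,10,0,-6,0,0,10,0,-6,0,0,10,0,-6,0,0,10,0,-6,0,0,10,0,-6,0,0,10,0,-4,0,0,10,0,-2,0,0,10,0,0,0,0,10,0,0,0,0])

```text
time: 40.15
tool_pos: [0.5096, 0.0023, 0.0674]
tool_rot: [3.139, -0.004, -0.106]
contact_force: [1.9, -8.9, 5.7]
opening: 0.0193
```

Emit:
jog_arm(rows=[10,0,-1,0,0,10,0,-1,0,0,10,0,-1,0,0,10,0,0,0,0])

```text
time: 40.55
tool_pos: [0.5098, 0.0032, 0.0675]
tool_rot: [3.136, -0.003, -0.105]
contact_force: [0.5, -19.5, 6.2]
opening: 0.0192
```

Emit:
jog_arm(rows=[10,0,-1,0,0,10,0,-1,0,0,10,0,0,0,0])

```text
time: 40.85
tool_pos: [0.5103, 0.0073, 0.0675]
tool_rot: [3.14, -0.004, -0.107]
contact_force: [2.1, -4.2, 4.9]
opening: 0.0194
```

Emit:
jog_arm(rows=[10,0,-1,0,0,10,0,-1,0,0,10,0,0,0,0])

```text
time: 41.15
tool_pos: [0.5106, 0.0102, 0.0675]
tool_rot: [3.141, -0.004, -0.106]
contact_force: [3.0, -2.1, 5.2]
opening: 0.0193
```

Emit:
jog_arm(rows=[10,0,-1,0,0,10,0,-1,0,0,10,0,0,0,0])

```text
time: 41.45
tool_pos: [0.5109, 0.0126, 0.0675]
tool_rot: [3.141, -0.004, -0.106]
contact_force: [3.4, -1.9, 5.0]
opening: 0.0195
```

Emit:
jog_arm(rows=[10,0,-1,0,0,10,0,-1,0,0,10,0,0,0,0])

```text
time: 41.75
tool_pos: [0.5111, 0.0148, 0.0675]
tool_rot: [-3.141, -0.004, -0.106]
contact_force: [4.7, 0.0, 4.8]
opening: 0.0194
```

Emit:
jog_arm(rows=[10,0,-1,0,0,10,0,0,0,0])

```text
time: 41.95
tool_pos: [0.5113, 0.0158, 0.0675]
tool_rot: [-3.141, -0.004, -0.106]
contact_force: [5.0, 0.4, 5.3]
opening: 0.0192
```

Emit:
jog_arm(rows=[10,0,-1,0,0,10,0,0,0,0])

```text
time: 42.15
tool_pos: [0.5113, 0.0162, 0.0674]
tool_rot: [3.141, -0.004, -0.106]
contact_force: [4.6, -2.1, 5.3]
opening: 0.0194
```

Emit:
jog_arm(rows=[10,0,-0.5,0,0,10,0,0,0,0])

```text
time: 42.35
tool_pos: [0.5113, 0.0162, 0.0675]
tool_rot: [3.14, -0.004, -0.106]
contact_force: [3.3, -6.1, 5.9]
opening: 0.0197
```

Emit:
jog_arm(rows=[10,0,0.5,0,0,50,0,0,0,0,50,0,0,0,0,50,0,0,0,0,50,0,0,-20,0,50,0,0,-40,0,50,0,0,-40,0,50,0,0,-40,0,50,-10,-40,0,0,50,-10,-40,0,0,50,-10,-40,0,0,50,-10,-40,0,0,50,-10,-40,0,0,50,0,0,0,0,50,0,0,0,0])

```text
time: 43.85
tool_pos: [0.4802, 0.2215, 0.206]
tool_rot: [3.141, 0.001, -0.104]
contact_force: [0.9, 0.1, 0.7]
opening: 0.0502
```

```bash
python3 - <<'E'
from h import *
shift(.442,.386,.25,-23+90)
im,d=snap('top'); P=cloud('top',d); np.savez('t5.npz',im=im,d=d)
s=np.zeros((480,800,3),np.uint8)
cv2.imwrite('pics/f.png',cv2.resize(im[180:300,250:450],(800,480),interpolation=cv2.INTER_CUBIC)[...,::-1])
for n,(u0,u1,v0,v1) in dict(head=(140,195,265,320),handle=(300,385,250,285)).items():
    m=(P[...,2]>.080)&(P[...,2]<.1); k=np.zeros_like(m);k[v0:v1,u0:u1]=1; print(n,cv2.minAreaRect(P[m&k][:,:2].astype(np.float32)*1000),P[m&k].mean(0),(m&k).sum())
E
```

```text
pos [0.4802 0.2215 0.206 ] yaw -5.94 F [0.9 0.1 0.7] op 50.2 t 43.85
shift mm [ -55.  -159.6  -44. ] roll -72.9 q6 1.96
head ((436.5088806152344, 389.350341796875), (17.691925048828125, 52.92542266845703), 72.11273956298828) [0.43345839 0.38868315 0.08904759] 147
handle ((511.0630798339844, 15.352567672729492), (17.101825714111328, 16.911102294921875), 1.987725019454956) [0.51057063 0.01521301 0.08839709] 55
```

View pics/f.png

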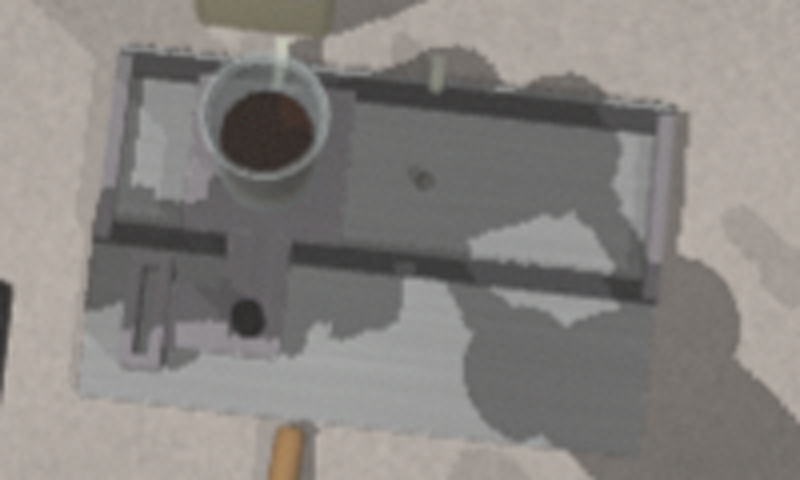

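Station 2: the tab line is at the left pointer (281,60). The handle is at (246,318), the slot at (151,310) and the lugs are under it; the rounds sit low in the tube. Next, the blade.

Emit:
jog_arm(rows=[50,-8,-39,0,0,50,-8,-39,0,0,50,-8,-39,0,0,50,-8,-20,0,5.6,50,0,0,0,5.6,50,0,0,0,5.6,50,0,0,0,0,50,0,0,0,0])

```text
time: 44.7
tool_pos: [0.4642, 0.3594, 0.2064]
tool_rot: [3.141, 0.0, -0.398]
contact_force: [-0.2, -0.6, 0.3]
opening: 0.0498
```

```bash
python3 - <<'E'
from h import *
shift(.4422,.3862,.054,-22.8)
si,sd=snap('side'); P=cloud('side',sd)
m=(P[...,2]>.084)&(P[...,2]<.096); k=np.zeros_like(m);k[385:470,230:300]=1
print(cv2.minAreaRect(P[m&k][:,:2].astype(np.float32)*1000),P[m&k].mean(0),(m&k).sum())
im=np.load('t5.npz')['im']
for w in (onz('top',287.75,257.5,.046),): print('slot',w)
h=np.array([.511,.0157]); 
for a in (-6.1,-6.5): 
    a=np.radians(a); print('slot from handle',h+.065*np.array([-np.sin(a),np.cos(a)]))
g=lambda u,v:onz('top',u/4+250,v/4+180,.008); e=g(78,395)-g(645,455); print(np.degrees(np.arctan2(-e[0],e[1])),np.linalg.norm(e))
E
```

```text
pos [0.4642 0.3594 0.2064] yaw -22.83 F [-0.2 -0.6  0.3] op 49.8 t 44.7
shift mm [-30.7 -16.2 152.4] roll -0.0 q6 2.5
((442.1735534667969, 387.83074951171875), (17.055513381958008, 66.08560180664062), 66.74657440185547) [0.4415242  0.38885448 0.08848927] 338
slot [0.51810216 0.07525417 0.046     ]
slot from handle [0.51790716 0.08033197]
slot from handle [0.51835821 0.08028217]
-6.433982682302781 0.36164326448710443
```

Emit:
jog_arm(rows=[50,-15.5,-8.5,0,0,50,-15.5,-8.4,20,0,50,0,0,30,0,50,0,0,30,0,50,0,0,30,0,50,0,0,20,0,50,0,0,15,0,50,0,0,6,0,50,0,0,0,0,50,0,0,0,0])

```text
time: 45.75
tool_pos: [0.4423, 0.3882, 0.0563]
tool_rot: [-3.141, -0.001, -0.399]
contact_force: [-0.8, -0.2, 0.3]
opening: 0.0501
```

```bash
python3 - <<'E'
from h import *
shift(.4423,.387,.054,-22.8)
for f in ('t2.npz','t5.npz'):
    z=np.load(f); P=cloud('top',z['d']); m=(P[...,2]>.041)&(P[...,2]<.052)
    m[:230]=0; m[300:]=0; m[:,:275 if f=='t5.npz' else 310]=0; m[:,302 if f=='t5.npz' else 345:]=0
    Q=P[m]; Q=Q[(Q[:,0]>.47)&(Q[:,0]<.555)]; print(f,len(Q),Q.mean(0),Q.min(0),Q.max(0)); print(cv2.minAreaRect(Q[:,:2].astype(np.float32)*1000))
print('slot st1',onz('top',387/4+230,323/4+180,.046))
E
```

```text
pos [0.4423 0.3882 0.0563] yaw -22.87 F [-0.8 -0.2  0.3] op 50.1 t 45.75
shift mm [0.5 1.1 2.3] roll -0.1 q6 2.56
t2.npz 214 [ 0.50662269 -0.01935606  0.04611013] [ 0.47142686 -0.05656636  0.04105182] [ 0.5439624  -0.00431539  0.05189012]
((505.5235900878906, -31.097915649414062), (49.25815200805664, 72.08171081542969), 83.49595642089844)
t5.npz 221 [0.51876416 0.07975594 0.04571168] [0.48227025 0.06253795 0.04109267] [0.55478953 0.0970835  0.05159488]
((518.5337524414062, 76.70396423339844), (32.55414962768555, 72.40020751953125), 83.2132339477539)
slot st1 [ 0.50941816 -0.02117742  0.046     ]
```

Emit:
jog_arm(rows=[50,0,1,2,0,5,0,0,0,0,5,0,0,0,0,5,0,0,0,0,5,0,0,0,0,5,0,0,0,0,5,0,0,0,0], grip_force=30)

```text
time: 46.45
tool_pos: [0.4414, 0.3873, 0.0536]
tool_rot: [-3.141, -0.0, -0.399]
contact_force: [0.1, 1.2, 1.2]
opening: 0.0158
```

Emit:
jog_arm(rows=[5,0,0,-5,0,5,0,0,-10,0,5,0,0,-20,0,5,0,0,-30,0,5,0,0,-30,0,5,0,0,-10,0,5,0,0,0,0,5,0,0,0,0])

```text
time: 47.25
tool_pos: [0.4407, 0.3868, 0.1575]
tool_rot: [3.14, 0.001, -0.399]
contact_force: [0.3, 0.1, -1.6]
opening: 0.0155
```

```bash
python3 - <<'E'
from h import *
shift(.5183,.0797,.157,-6.4)
E
```

```text
pos [0.4407 0.3868 0.1575] yaw -22.89 F [ 0.3  0.1 -1.6] op 15.5 t 47.25
shift mm [190.9 252.7   0.5] roll -16.5 q6 2.56
```

Emit:
jog_arm(rows=[5,0,0,0,-8.2,5,0,0,0,-8.3,5,0,0,0,0,5,11.1,29.7,0,0,5,11.1,29.7,0,0,5,11.1,29.7,0,0,5,11.1,29.7,0,0,5,11.1,29.7,0,0,5,11.1,29.7,0,0,5,11.1,29.7,0,0,5,11.1,29.7,0,0,5,11.1,29.7,0,0,5,11,29.7,0,0,5,0,0,0,0,5,0,0,0,0])

```text
time: 48.75
tool_pos: [0.5181, 0.0793, 0.1576]
tool_rot: [-3.142, 0.002, -0.116]
contact_force: [0.0, 0.7, -2.2]
opening: 0.0157
```

Emit:
jog_arm(rows=[5,0,0,20,0,5,0,0,20,0,5,0,0,8,0,5,0,0,0,0,5,0,0,0,0])

```text
time: 49.25
tool_pos: [0.5187, 0.0803, 0.111]
tool_rot: [-3.142, -0.0, -0.111]
contact_force: [0.6, 0.5, -1.1]
opening: 0.0161
```

```bash
python3 - <<'E'
from h import *
shift(.5175,.0797,.06,-6.4)
si,sd=snap('side')
cv2.imwrite('pics/g.png',cv2.resize(si[200:320,240:400],(800,600),interpolation=cv2.INTER_CUBIC)[...,::-1])
p=observe()['tool_pos']; w=-.1117
X=np.array([np.cos(w),np.sin(w),0]);Y=np.array([-np.sin(w),np.cos(w),0])
f=lambda P:((pix('side',P)-[240,200])*5).round(0).tolist()
print('slot ends',f([np.array([.5183,.0797,.046])+a*X for a in(-.028,.028)]))
print('blade tip',f([p+[0,0,-.0476]+a*X+.0008*X for a in(-.025,.025)]))
print('head bottom near',f([p+[0,0,-.0136]+a*X+.008*Y for a in(-.0322,.0338)]))
E
```

```text
pos [0.5187 0.0803 0.111 ] yaw -6.37 F [ 0.6  0.5 -1.1] op 16.1 t 49.25
shift mm [-1.1  0.7 51. ] roll 0.0 q6 1.69
slot ends [[358.0, 502.0], [254.0, 450.0]]
blade tip [[349.0, 472.0], [255.0, 426.0]]
head bottom near [[357.0, 440.0], [229.0, 378.0]]
```

View pics/g.png

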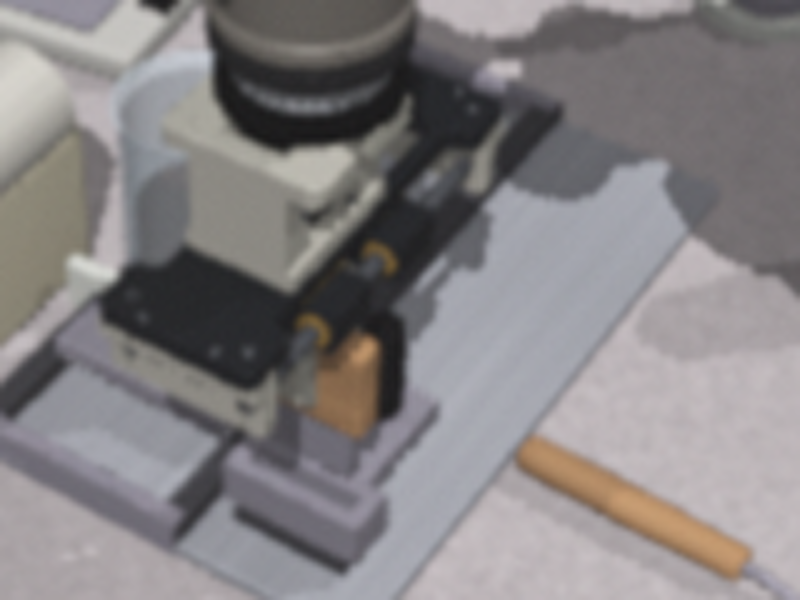

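The blade tip's right end is at (355,472) and the slot's right end at (360,497), so they line up within tolerance. Lowering with force checks.

Emit:
jog_arm(rows=[5,0,0.4,5,0,5,0,0,5,0,5,0,0,4,0,5,0,0,3,0,5,0,0,2,0,5,0,0,2,0,5,0,0,0,0])

```text
time: 50.0
tool_pos: [0.5183, 0.0793, 0.0893]
tool_rot: [3.141, 0.0, -0.111]
contact_force: [-0.0, -0.2, -1.7]
opening: 0.0159
```

Emit:
jog_arm(rows=[5,0,0,3,0,5,0,0,3,0,5,0,0,0,0])

```text
time: 50.3
tool_pos: [0.5181, 0.0793, 0.0831]
tool_rot: [3.141, 0.001, -0.111]
contact_force: [0.4, 0.1, -1.4]
opening: 0.0156
```

The tip is 10 mm into the slot with no contact force.

Emit:
jog_arm(rows=[5,0,0,3,0,5,0,0,3,0,5,0,0,3,0,5,0,0,0,0])

```text
time: 50.7
tool_pos: [0.5181, 0.0793, 0.074]
tool_rot: [3.141, 0.001, -0.111]
contact_force: [0.3, 0.6, -2.2]
opening: 0.0158
```

Emit:
jog_arm(rows=[5,0,0,3,0,5,0,0,3,0,5,0,0,2,0,5,0,0,0,0])

```text
time: 51.1
tool_pos: [0.5182, 0.0793, 0.0662]
tool_rot: [3.141, 0.001, -0.111]
contact_force: [-0.2, -0.7, -1.8]
opening: 0.0162
```

Emit:
jog_arm(rows=[5,0,0,2,0,5,0,0,2,0,5,0,0,1,0,5,0,0,0,0])

```text
time: 51.5
tool_pos: [0.5183, 0.0793, 0.0614]
tool_rot: [3.141, 0.0, -0.111]
contact_force: [0.0, 0.7, -0.5]
opening: 0.0162
```

Emit:
jog_arm(rows=[5,0,0,1,0,5,0,0,1,0,5,0,0,0,0])

```text
time: 51.8
tool_pos: [0.5185, 0.0793, 0.0596]
tool_rot: [3.142, -0.0, -0.111]
contact_force: [0.3, -0.5, -1.9]
opening: 0.0159
```

Emit:
jog_arm(rows=[5,0,0,1,0,5,0,0,0,0,5,0,0,0,0])

```text
time: 52.1
tool_pos: [0.5185, 0.0794, 0.0595]
tool_rot: [3.142, -0.001, -0.111]
contact_force: [-3.2, 0.0, 6.8]
opening: 0.0157
```

Emit:
jog_arm(rows=[5,0,0,1,0,5,0,0,0,0,5,0,0,0,0])

```text
time: 52.4
tool_pos: [0.5186, 0.0794, 0.0594]
tool_rot: [3.142, -0.001, -0.111]
contact_force: [-5.1, -0.7, 15.9]
opening: 0.0155
```

Seated: the stop came at TCP z 0.0595, against an expected 0.0596. Releasing and clearing away.

Emit:
jog_arm(rows=[5,0,0,-1,0,36,0,0,-0.5,0,36,0,0,0,0,36,0,0,0,0,36,0,0,-10,0,36,0,0,-30,0,36,0,0,-40,0,36,0,0,-40,0,36,0,0,-40,0,36,-20,-40,0,0,36,-20,-40,0,0,36,-20,-40,0,0,36,0,-40,0,0,36,0,0,0,0,36,0,0,0,0])

```text
time: 53.9
tool_pos: [0.4764, 0.2455, 0.2193]
tool_rot: [3.141, -0.0, -0.109]
contact_force: [-0.5, -0.8, -0.1]
opening: 0.0361
```

```bash
python3 - <<'E'
from h import *
shift(.5,.3,.2)
im,d,P=rounds();si,sd=snap('side')
S=cloud('side',sd)
m=(P[...,2]>.080)&(P[...,2]<.105);m[:235]=0;m[275:]=0;m[:,:265]=0;m[:,330:]=0
print('head+handle top z',np.percentile(P[m][:,2],[50,90]),P[m].mean(0))
Q=P[m]; 
for n,k in (('head',Q[:,1]>.05),('handle',Q[:,1]<.04)): print(n,Q[k].mean(0),k.sum())
s=np.zeros((400,800,3),np.uint8)
s[:,:400]=cv2.resize(im[185:285,250:350],(400,400),interpolation=cv2.INTER_CUBIC)
s[:,400:]=cv2.resize(si[190:310,240:360],(400,400),interpolation=cv2.INTER_CUBIC); cv2.imwrite('pics/z.png',s[...,::-1])
E
```

```text
pos [0.4764 0.2455 0.2193] yaw -6.26 F [-0.5 -0.8 -0.1] op 36.1 t 53.9
shift mm [ 17.5 -56.8  19.3]  q6 2.01
dark [120 192  15  38 157] [0.6472 0.4914 0.034 ]
head+handle top z [0.09450847 0.0982939 ] [0.5160796  0.06418594 0.09359667]
head [0.5177018  0.07811238 0.09504358] 197
handle [0.51037295 0.0151947  0.08850666] 56
```

View pics/z.png

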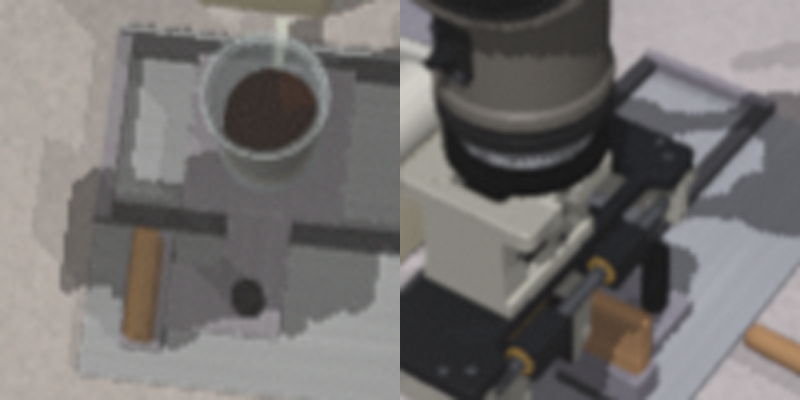

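The head sits in the block (left half, (143,285)) with its top at 0.095–0.098, against an expected 0.096. The handle is at station 2.

```bash
python3 - <<'E'
from h import *
im,d=snap('top');P=cloud('top',d)
print('stack top',P[208:217,312:324,2].mean().round(4), P[208:217,312:324].reshape(-1,3).mean(0))
print(hand_in())
E
```

```text
stack top 0.1097 [6.19573984e-01 2.41819539e-04 1.09653578e-01]
the job is handed in; nothing more can be done
None
```

The job is done and handed in at about 54 s of the 192 s allowed. The carrier was clicked into station 1 and both rounds were dropped in. The stack was tamped home and the tamper put back. The carrier was then pushed to station 2 and locked with the blade.

- **First push:** it stopped about 7 mm short of station 1. The picture showed this, so I went back and pushed until the detent pulled the carrier in. The tab then lined up with the pointer.
- **Rounds:** I found only two brown rounds on the table. The camera showed each one lying flat in the tube.
- **Tamping:** it stopped solid at 27 N. The stack top measured 109.7 mm above the table against 110 mm expected, so the cork should be home. I did not see the cork itself.
- **Tamper:** it was seen standing upright in its dish.
- **Station 2:** the carrier moved 100 mm from station 1, and the force changed sign there as it did at station 1.
- **Blade:** it went into the slot with no side force and stopped at the expected height. The head top measured about 95–98 mm against 96 mm expected.

One disagreement came up. My first pixel reading of the slot at station 2 was about 5 mm off the position worked out from the handle. The depth of the block agreed with the handle, so I used that.

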